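# Gauge luggage wheels and sort them

### The arm

A 6-joint arm with a two-finger parallel gripper is mounted at the origin on the work surface. World frame = base frame: x ahead of the robot, y to its left, z up, the work surface at z = 0. Lengths are in mm, angles in rad, forces in N, time in s.
With the tool pointing down it reaches from about 400 to 825 mm from the base axis. Payload 7 kg.
Tool frame: the origin (TCP) lies at the very end of the fingers, on their centre line; the grasp point (between the pads) lies 19 mm behind it; z points along the fingers, y is the line along which they close (so a half turn about z gives the same grasp; the last joint's range is limited). The gripper opens to 88 mm and grips with 3 to 60 N. Pads are 19 mm wide; open, the fingers measure 130 mm over their backs; the gripper's body (78 mm by 193 mm) begins 47 mm behind the grasp point.
Start: joints at [-0.814, 0.359, 0.012, 0, -1.224, -0.288], TCP at [304.947, -602.165, 226.561] pointing down, gripper open.
Joint ranges: [-3.07, 3.07], [-1.43, 2.12], [-1.02, 1.25], [-3.03, 1.67], [-3.05, -0], [-3.03, 3.03]. Speed limits (rad/s): [2.39, 2.39, 3.01, 3.14, 3.14, 3.14].

### API

Orientations are given as a unit quaternion [x, y, z, w].
In Python, from plant import bot gives the robot as it stands. Calls block until the motion is done:
- bot.move_ptp(position, orientation): joint-space move of the TCP to a pose.
- bot.line_to(position, velocity=150, ori=None): straight line of the TCP; ori=None keeps the orientation; velocity is the mean speed in mm/s.
- bot.move_joints(angles): joint-space move.
- bot.move_gripper(opening, force=None): finger opening in mm; force is the grip in N (None keeps the last); returns when the fingers have stopped.
- bot.pause(seconds).
- bot.solve_ik(position, orientation): joint angles nearest the present ones, or None.
- bot.read_state(): the state.
- bot.camera(name): name is "scene" or "top" or "wrist"; returns the picture (480x640x3 uint8, red, green, blue); there is no depth.
- bot.get_calibration(name): a dict with "fx", "fy", "cx", "cy" (pixels), "view" (4x4, takes a point from world to camera coordinates); the wrist camera has in their place "T_tool_cam" (4x4, takes a point from camera to tool coordinates, whose origin is the TCP and whose axes are the flange's). Camera axes: x right, y up, looking along -z (the intrinsics and any distortion apply to the point x, -y, -z); pixel columns grow to the right and rows downward; lengths in mm; the calibration is good to about 2 mm. The wrist camera is an equidistant fisheye: a pixel r from the principal point sees the ray r / f radians off the axis. A picture is of the moment at which its call begins: read the wrist's pose just before it. get_calibration takes no time and is no camera call.
A pose or a line that the arm cannot do raises bot.Unreachable and nothing moves.
- bot.close_job(): hands the job in; it is judged then, once.
The state is a dict: "t": time; "joint_pos": joint angles; "qvel": joint speeds; "tau": joint torques, N m; "tcp_pos": TCP position; "eef_rot": TCP orientation; "contact_force": force on the tool from outside, world axes, zero at the start; "moment": the same for the moment, N m; "width": finger opening in mm; "finger_force": force on a finger pad.
Only numpy, scipy, OpenCV 4.12 (cv2) and the standard library are available. Lean on these libraries where they do the work, as an engineer would, in place of code of your own. Each camera call takes 0.05 s, during which the arm holds its last target. There are 200 camera calls.

### The job

Lower the gauge plate over the fixture's two locating pins until it lies flush, then test the wheels on the bench one at a time on the gauge pin, in the order white, yellow, orange, green, blue hub (not all are there): slide each onto the pin and let go, so that it drops as far as it will. A wheel that goes fully home on the boss belongs in the cardboard box with the green stripe, one that stops at the pin's step in the red crate; every wheel must end inside its container. Leave the gauge plate flush on the fixture and do not disturb the caster fork, wrench, oil bottle and jar.

Things in the scene. Friction and masses are not known exactly. Their poses are not given: they have to be found in the camera images.
- fixture: blue steel block fixed to the bench, 110 (x) x 155 (y) x 20 mm high, with two upright steel locating pins 12 mm across at x = 0, y = +55 and -55 mm, which stand 20 mm above its top and taper over the last 6 mm. Origin: centre of the block's underside (its top is 20 mm above); z up
- gauge_plate: loose aluminium plate 100 (x) x 150 (y) x 8 mm, 450 g, starts flat on the bench; two through holes 14 mm across at x = 0, y = +55 and -55 mm (fits either way round). Mid-plate a dark square steel boss, 32 x 32 mm, sides along x and y, 8 to 24 mm above the underside, good to grip; on it the brass gauge pin. Origin: centre of the underside; z up along the pin
- gauge_seat (a point): on the gauge pin's axis at the boss's top. Above it the pin is 25 mm across for 20 mm, a 45 degree step narrows it to 20.5 mm up to 36 mm, then it tapers to an 8 mm tip at 43 mm. A 27 mm bore goes fully home on the boss (wheel middle 18 mm above this point); a 23 mm bore stops on the step (middle about 39 mm above). Axes as the plate's
- wheel_white: repair-shop luggage wheel with black tyre and white hub ring: a plain cylinder 60 mm across and 36 mm wide with a bore right through (23 or 27 mm, not told which); starts lying flat on the bench, axis upright, 120 g; may be absent. Origin: middle of the wheel (18 mm above its underside); z is the axle axis
- wheel_yellow: repair-shop luggage wheel with black tyre and yellow hub ring: a plain cylinder 60 mm across and 36 mm wide with a bore right through (23 or 27 mm, not told which); starts lying flat on the bench, axis upright, 120 g; may be absent. Origin: middle of the wheel (18 mm above its underside); z is the axle axis
- wheel_orange: repair-shop luggage wheel with black tyre and orange hub ring: a plain cylinder 60 mm across and 36 mm wide with a bore right through (23 or 27 mm, not told which); starts lying flat on the bench, axis upright, 120 g; may be absent. Origin: middle of the wheel (18 mm above its underside); z is the axle axis
- wheel_green: repair-shop luggage wheel with black tyre and green hub ring: a plain cylinder 60 mm across and 36 mm wide with a bore right through (23 or 27 mm, not told which); starts lying flat on the bench, axis upright, 120 g; may be absent. Origin: middle of the wheel (18 mm above its underside); z is the axle axis
- wheel_blue: repair-shop luggage wheel with black tyre and blue hub ring: a plain cylinder 60 mm across and 36 mm wide with a bore right through (23 or 27 mm, not told which); starts lying flat on the bench, axis upright, 120 g; may be absent. Origin: middle of the wheel (18 mm above its underside); z is the axle axis
- good_box: open cardboard box with a green stripe round it, for good wheels; fixed; 270 (x) x 150 (y) x 50 mm outside, walls and floor 5 mm. Origin: centre of its underside; x along its length
- reject_crate: open red plastic crate with small black slots, for rejected wheels; fixed; 270 (x) x 150 (y) x 50 mm outside, walls and floor 5 mm. Origin: centre of its underside; x along its length
- fork: bystander: caster fork lying among the wheels, steel foot 60 x 44 mm and two black cheeks along x, 55 mm high; loose. Origin: centre of its underside
- wrench: bystander: wrench, 180 mm long, lying loose beyond the wheels; origin: underside, about mid length
- oil: bystander: yellow oil bottle, 56 mm across, 140 mm high, loose; origin: centre of its underside
- jar: bystander: glass jar with a steel cap, 70 mm across, 75 mm high, loose; origin: centre of its underside

How it is judged:
By the outcome, as a careful person would: the job done as asked, in the order asked, and still so for the second after the job is handed in, with the robot touching nothing.
Of wheel_white, wheel_yellow, wheel_orange, wheel_green, wheel_blue only 3 to 4 are there at a start; the rules pass over those that are not, and their reading is None.
At some moment in a run one of wheel_white, wheel_yellow, wheel_orange, wheel_green, wheel_blue may be knocked a few centimetres aside while the robot is not near it.
It also fails if it takes over 210 s, if anything falls off the work surface, if the arm or the gripper's body presses on something with over 40 N, if the wrist force passes 120 N, or if a joint passes its speed limit or range.

## Working session

There is one attempt and no reset: what is moved stays moved. The work goes in short steps, each a Python script; the robot and the scene stay as the last script left them, time stands still between calls to the robot, and variables do not carry over. Pictures are saved under pics/ and viewed, at most 14 in all, crops included, and the job is handed in when it is done.

```bash
ls; mkdir -p pics; python3 - <<'E'
from plant import bot
import cv2
for n in("top","scene"):
    cv2.imwrite(f"pics/{n}0.png",bot.camera(n)[:,:,::-1])
for n in("top","scene","wrist"):print(n,bot.get_calibration(n))
print(bot.read_state())
E
```

```text
pics
top {'fx': 620.2449671372063, 'fy': 620.2449671372063, 'cx': 318.50467285944615, 'cy': 241.3751792901258, 'view': array([[ 1.13117537e-02, -9.99866985e-01,  1.17497593e-02,
        -2.07627480e+01],
       [ 9.98834111e-01,  1.18499997e-02,  4.67973869e-02,
        -5.95768909e+02],
       [-4.69303968e-02,  1.12066999e-02,  9.98835296e-01,
        -1.49458610e+03],
       [ 0.00000000e+00,  0.00000000e+00,  0.00000000e+00,
         1.00000000e+00]])}
scene {'fx': 452.27603388018287, 'fy': 452.27603388018287, 'cx': 319.5454544446129, 'cy': 240.711857610241, 'view': array([[ 4.83377822e-01,  8.75321718e-01, -1.25606923e-02,
        -2.98737620e+02],
       [-5.91501384e-01,  3.37154291e-01,  7.32429585e-01,
         3.04887523e+02],
       [ 6.45346414e-01, -3.46610551e-01,  6.80726914e-01,
        -1.38820850e+03],
       [ 0.00000000e+00,  0.00000000e+00,  0.00000000e+00,
         1.00000000e+00]])}
wrist {'fx': 371.64829954431775, 'fy': 371.64829954431775, 'cx': 314.02025723450333, 'cy': 239.87197298509813, 'T_tool_cam': array([[ 2.29683218e-04,  9.67887258e-01,  2.51384570e-0
[... 279 characters left out ...]
00]])}
{'t': 0.1, 'joint_pos': array([-8.13923900e-01,  3.59335731e-01,  1.11537340e-02, -2.97039974e-04,
       -1.22411401e+00, -2.88109255e-01]), 'qvel': array([ 0.00115508, -0.00067894,  0.00092069,  0.00322572, -0.00029694,
        0.00146258]), 'tau': array([-4.76956266e-04, -5.84165311e+01,  2.93751258e+01,  7.01552153e+00,
        1.01535057e-02, -4.69321947e-05]), 'tcp_pos': array([ 304.73172399, -601.80550915,  225.70663526]), 'eef_rot': array([-2.32192270e-01,  9.72669609e-01,  7.19484451e-04, -2.53186109e-04]), 'contact_force': array([ 0.50356016, -0.00329815, -0.6849551 ]), 'moment': array([ 0.02367796,  0.05115985, -0.03024409]), 'finger_force': 0.0, 'width': 87.97865651220125}
```

View pics/top0.png

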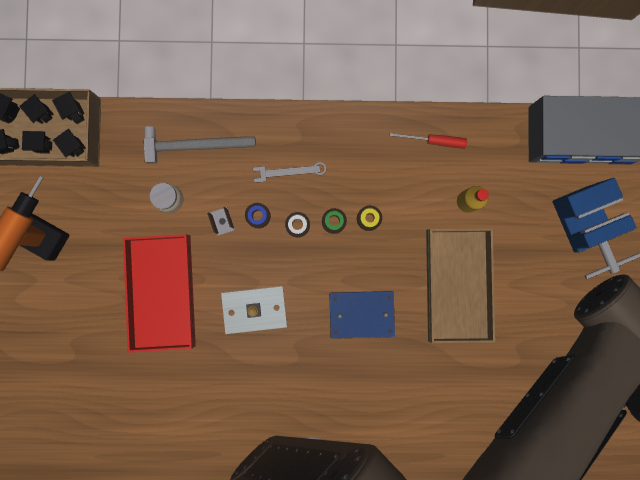

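View pics/scene0.png

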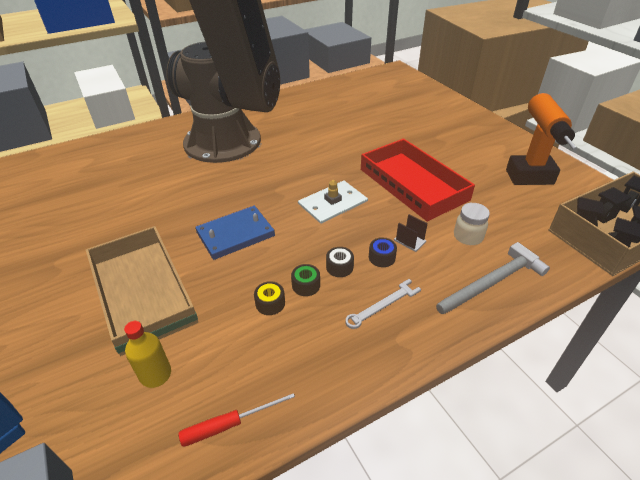

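```bash
cat > h.py <<'E'
from plant import bot
import numpy as np, cv2
from scipy.spatial.transform import Rotation as R
def q(a): return [np.cos(a/2),np.sin(a/2),0,0]      # tool down, tool x at world angle a
def ray(cam,uv,st=None):
    c=bot.get_calibration(cam); u=(uv[0]-c["cx"])/c["fx"]; v=(uv[1]-c["cy"])/c["fy"]
    if cam=="wrist":
        r=np.hypot(u,v); s=np.sin(r)/r if r>1e-9 else 1
        d=np.array([u*s,-v*s,-np.cos(r)])
        T=np.eye(4); T[:3,:3]=R.from_quat(st["eef_rot"]).as_matrix(); T[:3,3]=st["tcp_pos"]; M=T@c["T_tool_cam"]
    else: d=np.array([u,-v,-1.]); M=np.linalg.inv(c["view"])
    return M[:3,3],M[:3,:3]@d
def onz(cam,uv,z,st=None):
    o,d=ray(cam,uv,st); return (o+d*(z-o[2])/d[2])[:2]
def blobs(m,amin,amax=1e9):
    n,_,s,c=cv2.connectedComponentsWithStats(m.astype(np.uint8))
    return [(c[i],s[i]) for i in range(1,n) if amin<=s[i][4]<=amax]
HUE={"yellow":(24,36),"green":(45,80),"blue":(108,130),"orange":(8,20)}
def hubmask(im,col):
    h=cv2.cvtColor(im,cv2.COLOR_RGB2HSV).astype(int)
    if col=="white": return (h[...,1]<40)&(h[...,2]>170)
    lo,hi=HUE[col]; return (h[...,0]>=lo)&(h[...,0]<=hi)&(h[...,1]>110)&(h[...,2]>50)
def shot(name="wrist",save=None):
    st=bot.read_state(); im=bot.camera(name)
    if save: cv2.imwrite("pics/"+save,im[:,:,::-1])
    return im,st
E
python3 - <<'E'
from h import *
im=cv2.imread("pics/top0.png")[:,:,::-1].copy()
for c in ("white","yellow","green","blue"):
    m=hubmask(im,c); m[:195]=0;m[242:]=0
    for b,s in blobs(m,40): print(c,b.round(1),s,onz("top",b,36).round(1))
h=cv2.cvtColor(im,cv2.COLOR_RGB2HSV).astype(int)
def rect(m,z,l):
    m=m.astype(np.uint8); cs,_=cv2.findContours(m,0,2); c=max(cs,key=cv2.contourArea)
    p=np.array([onz("top",x,z) for x in cv2.boxPoints(cv2.minAreaRect(c))],np.float32)
    (x,y),(w,hh),a=cv2.minAreaRect(p); print(l,x,y,w,hh,a)
m=(h[...,1]<60)&(h[...,2]>130); m[:280]=0; rect(m,8,"plate")
m=(h[...,0]>105)&(h[...,0]<130)&(h[...,1]>100); m[:280]=0; m[:,450:]=0; rect(m,20,"fix")
m=((h[...,0]<5)|(h[...,0]>175))&(h[...,1]>150); m[:225]=0; rect(m,50,"crate")
print("box",[onz("top",p,50).round() for p in ((428,230),(493,230),(494,342),(428,341))])
for n,a in (("pi/2",np.pi/2),("-pi/2",-np.pi/2),("pi",np.pi)):
    for p in ([430,120,150],[430,-130,150],[650,-150,20],[600,-300,60],[600,350,60],[500,350,60],[400,350,60]):
        s=bot.solve_ik(p,q(a)); print(n,p,None if s is None else s.round(2))
E
```

```text
white [297.  223.9] [288 215  19  19 154] [636.2  38.5]
yellow [369.5 217.1] [360 208  20  20 245] [ 654.8 -135.6]
green [333.9 219.9] [325 211  19  19 178] [646.9 -50. ]
blue [589.9 201.7] [568 195  54  21 593] [ 698.7 -668.3]
blue [256.7 214.4] [248 206  19  19 187] [658.1 135.5]
blue [585.  221.2] [565 209  43  26 472] [ 651.4 -656.1]
blue [611.1 230.1] [584 216  52  26 617] [ 630.6 -719.1]
plate 428.26068115234375 141.9165496826172 100.768798828125 151.42645263671875 6.963802337646484
fix 420.5763854980469 -120.24524688720703 108.12678527832031 153.2511444091797 2.2908806800842285
crate 469.14263916015625 362.4611511230469 272.7271728515625 159.49635314941406 3.681194543838501
box [array([ 624., -274.]), array([ 626., -429.]), array([ 361., -431.]), array([ 362., -275.])]
pi/2 [430, 120, 150] [ 0.72  0.05 -0.58  0.   -0.94  2.43]
pi/2 [430, -130, 150] [ 0.15  0.05 -0.58  0.   -0.94  2.99]
pi/2 [650, -150, 20] None
pi/2 [600, -300, 60] [-0.17  0.49 -0.19  0.   -0.89 -2.97]
pi/2 [600, 350, 60] [ 0.81  0.52 -0.13  0.   -0.92  2.33]
pi/2 [500, 350, 60] [ 0.93  0.41 -0.34  0.   -0.83 
[... 179 characters left out ...]
-0.15]
-pi/2 [650, -150, 20] [ 0.06  0.53 -0.23  0.   -0.81 -0.06]
-pi/2 [600, -300, 60] [-0.17  0.49 -0.19  0.   -0.89  0.17]
-pi/2 [600, 350, 60] [ 0.81  0.52 -0.13  0.   -0.92 -0.81]
-pi/2 [500, 350, 60] [ 0.93  0.41 -0.34  0.   -0.83 -0.93]
-pi/2 [400, 350, 60] [ 1.09  0.3  -0.51  0.   -0.76 -1.09]
pi [430, 120, 150] [ 0.72  0.05 -0.58  0.   -0.94 -2.29]
pi [430, -130, 150] [ 0.15  0.05 -0.58  0.   -0.94 -1.72]
pi [650, -150, 20] [ 0.06  0.53 -0.23  0.   -0.81 -1.64]
pi [600, -300, 60] [-0.17  0.49 -0.19  0.   -0.89 -1.4 ]
pi [600, 350, 60] [ 0.81  0.52 -0.13  0.   -0.92 -2.38]
pi [500, 350, 60] [ 0.93  0.41 -0.34  0.   -0.83 -2.5 ]
pi [400, 350, 60] [ 1.09  0.3  -0.51  0.   -0.76 -2.66]
```

```bash
python3 - <<'E'
from h import *
bot.move_ptp([428,142,158],q(-np.pi/2+np.radians(6))); bot.pause(.3)
im,st=shot(save="w_plate.png"); np.save("st_plate.npy",st,allow_pickle=True)
bot.move_ptp([420,-120,190],q(-np.pi/2+np.radians(2))); bot.pause(.3)
im2,st=shot(save="w_fix.png"); np.save("st_fix.npy",st,allow_pickle=True)
cv2.imwrite("pics/both.png",np.hstack([cv2.resize(i,None,fx=.625,fy=.625)[:,:,::-1] for i in(im,im2)]))
E
```

```text
(no output)
```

View pics/both.png

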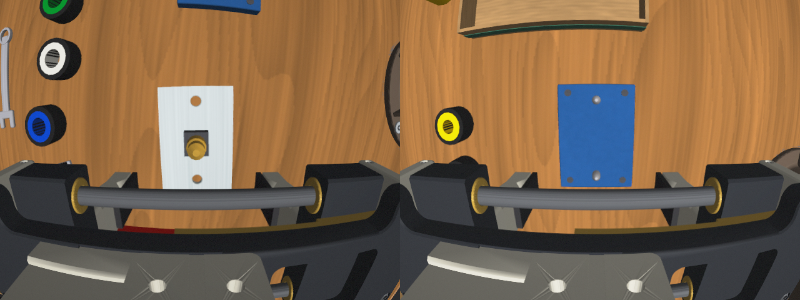

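```bash
python3 - <<'E'
import cv2,numpy as np
a=cv2.imread("pics/w_plate.png")[130:310,250:380];b=cv2.imread("pics/w_fix.png")[130:310,250:380]
cv2.imwrite("pics/crop.png",cv2.resize(np.hstack([a,b]),None,fx=3,fy=3,interpolation=0))
h=cv2.cvtColor(b,cv2.COLOR_BGR2HSV)
from h import blobs
ha=cv2.cvtColor(a,cv2.COLOR_BGR2HSV)
print(blobs(h[...,1]<80,8)); print(blobs(ha[...,1]>90,20))
E
```

```text
[(array([64.,  4.]), array([25,  4, 79,  1, 79], dtype=int32)), (array([126.,  16.]), array([126,  11,   1,  11,  11], dtype=int32)), (array([ 2. , 26.5]), array([ 2, 13,  1, 28, 28], dtype=int32)), (array([18.22093023, 18.36046512]), array([13, 14, 11, 10, 86], dtype=int32)), (array([109.13793103,  18.36781609]), array([104,  14,  11,  10,  87], dtype=int32)), (array([63.65986395, 29.42857143]), array([ 57,  23,  14,  14, 147], dtype=int32)), (array([ 3., 70.]), array([ 3, 64,  1, 13, 13], dtype=int32)), (array([124. ,  83.5]), array([124,  73,   1,  22,  22], dtype=int32)), (array([ 4. , 96.5]), array([ 4, 90,  1, 14, 14], dtype=int32)), (array([123. , 107.5]), array([123,  99,   1,  18,  18], dtype=int32)), (array([  5., 123.]), array([  5, 117,   1,  13,  13], dtype=int32)), (array([122. , 130.5]), array([122, 125,   1,  12,  12], dtype=int32)), (array([ 63.59171598, 150.52071006]), array([ 58, 143,  12,  16, 169], dtype=int32)), (array([ 21.56716418, 157.47761194]), array([ 17, 154,  10,   8,  67], dtype=int32)), (array([105.56716418, 157.52238806]), array([101, 154,  10,   8,  67], dtype=int32)), (array([ 64.5       , 175.91397849]), array([  0, 172, 130,   8, 930], dtype=int32))]
[(array([69.58270056, 69.59425553]), array([   0,    0,  130,  172, 3029], dtype=int32)), (array([62.57653061, 31.        ]), array([ 55,  24,  16,  15, 196], dtype=int32)), (array([ 63.67793241, 105.64314115]), array([  48,   87,   32,   39, 1006], dtype=int32)), (array([ 64.7804878 , 155.11382114]), array([ 58, 150,  15,  11, 123], dtype=int32))]
```

View pics/crop.png

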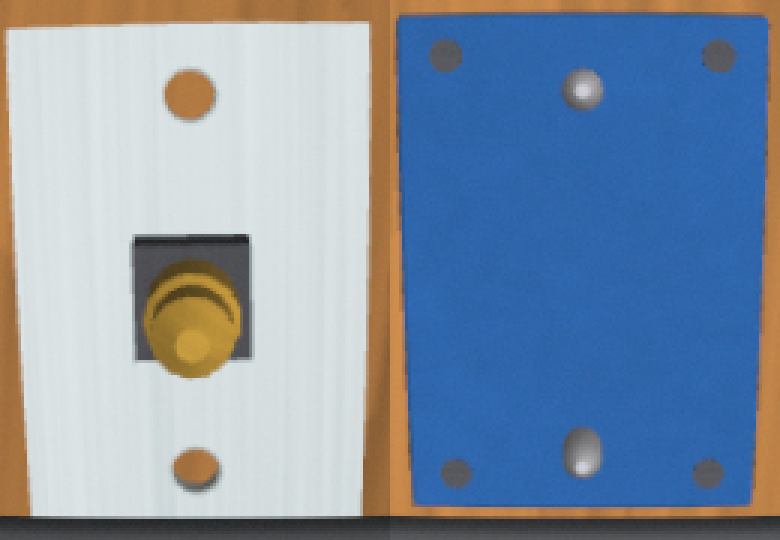

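```bash
cat > m.py <<'E'
from h import *
O=np.array([250,130])
def g(f):return cv2.imread(f)[130:310,250:380]
if __name__=="__main__":
    b=g("pics/w_fix.png"); hb=cv2.cvtColor(b,cv2.COLOR_BGR2HSV)
    a=g("pics/w_plate.png"); ha=cv2.cvtColor(a,cv2.COLOR_BGR2HSV)
    sp=np.load("st_plate.npy",allow_pickle=True).item(); sf=np.load("st_fix.npy",allow_pickle=True).item()
    def line(P,l):
        P=np.array(P);d=P[0]-P[1];print(l,P.round(1).tolist(),"mid",P.mean(0).round(2),"len",np.hypot(*d).round(1),"yaw",np.degrees(np.arctan2(d[0],-d[1])).round(2))
    bl=[c for c,s in blobs(hb[...,1]<80,60,90) if s[3]<12 and s[2]<12]
    W=np.array([onz("wrist",c+O,20,sf) for c in bl]); line([W[:2].mean(0),W[2:].mean(0)],"bolts"); print(W.round(1))
    m=(hb[...,2]>195)&(hb[...,1]<80); m[:15]=0; m[165:]=0
    t=[c for c,s in blobs(m,3,80)]; print("tips px",t); line([onz("wrist",c+O,40,sf) for c in t],"tips")
    m=(ha[...,1]>40)|(ha[...,2]<170); m[:15]=0;m[168:]=0
    hh=[(c,s) for c,s in blobs(m,100,260)]; print(hh); line([onz("wrist",s[:2]+(s[2:4]-1)/2+O,8,sp) for c,s in hh],"holes")
    m=(ha[...,1]>40)|(ha[...,2]<170); c=max([s for c,s in blobs(m[60:135],500,3000)],key=lambda s:-abs(s[0]+s[2]/2-64)); print("boss",c)
E
python3 m.py
```

```text
bolts [[421.9, -184.6], [417.2, -54.5]] mid [ 419.54 -119.56] len 130.2 yaw 2.04
[[ 461.8 -183.1]
 [ 381.9 -186.1]
 [ 457.3  -53.1]
 [ 377.1  -55.9]]
tips px [array([63.86666667, 29.53333333]), array([ 63.5, 155.2])]
tips [[421.4, -175.1], [417.7, -65.0]] mid [ 419.52 -120.06] len 110.2 yaw 1.92
[(array([62.90707965, 31.25663717]), array([ 55,  23,  17,  17, 226], dtype=int32)), (array([ 65.08888889, 156.5       ]), array([ 58, 150,  16,  14, 180], dtype=int32))]
holes [[433.7, 87.4], [420.0, 196.8]] mid [426.87 142.13] len 110.3 yaw 7.1
boss [  44   18   40   48 1766]
```

```bash
python3 - <<'E'
from h import *
a=-np.pi/2+np.radians(7.1); p=[426.9,142.1]
bot.move_gripper(60,40)
bot.move_ptp(p+[90],q(a)); bot.line_to(p+[12],80); 
bot.move_gripper(20,40); s=bot.read_state(); print(s["width"],s["finger_force"],s["tcp_pos"],s["contact_force"])
bot.line_to(p+[90],80); bot.pause(.3)
im,st=shot(save="held.png"); print(st["contact_force"],st["width"],st["tcp_pos"],st["t"])
cv2.imwrite("pics/held_c.png",im[40:340,120:520,::-1])
E
```

```text
31.423344785274406 40.00062346458435 [427.16489725 142.33145605  12.19994748] [-0.46540497  0.57278064  1.85022047]
[-0.78436189 -0.33605012 -4.70142062] 31.326931818692596 [426.77955952 141.99570066  89.70665544] 9.425
```

View pics/held_c.png

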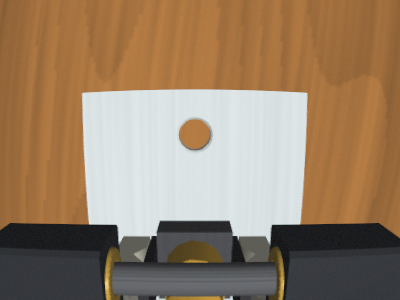

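```bash
python3 - <<'E'
from h import *
st=bot.read_state(); im=cv2.imread("pics/held.png"); hv=cv2.cvtColor(im,cv2.COLOR_BGR2HSV)
m=((hv[...,1]>40)|(hv[...,2]<170))[140:210,280:350]
for c,s in blobs(m,200,1500):
    ctr=s[:2]+(s[2:4]-1)/2+[280,140]
    w=onz("wrist",ctr,st["tcp_pos"][2]-4,st); d=np.r_[w,st["tcp_pos"][2]]-st["tcp_pos"]
    print(c+[280,140],ctr,s,R.from_quat(st["eef_rot"]).inv().apply(d))
E
```

```text
[314.65889571 174.36319018] [315.  174.5] [ 19  19  33  32 815] [5.49246548e+01 1.18920425e+00 1.66113085e-02]
```

```bash
python3 - <<'E'
from h import *
p=[426.9,142.1]
bot.line_to(p+[12.3],100); bot.move_gripper(60); bot.line_to(p+[158],150); bot.pause(.3)
im,st=shot(save="w_plate2.png"); np.save("st_plate.npy",st,allow_pickle=True)
ha=cv2.cvtColor(im[130:310,250:380],cv2.COLOR_RGB2HSV)
m=(ha[...,1]>40)|(ha[...,2]<170); m[:15]=0;m[168:]=0
T=R.from_quat(st["eef_rot"]).inv()
for c,s in blobs(m,100,260):
    w=onz("wrist",s[:2]+(s[2:4]-1)/2+[250,130],8,st); print(w,T.apply(np.r_[w,st["tcp_pos"][2]]-st["tcp_pos"]))
sf=np.load("st_fix.npy",allow_pickle=True).item()
print("fix cmd vs actual",sf["tcp_pos"],"now",st["tcp_pos"],st["t"])
E
```

```text
[432.4533159   87.60335972] [5.46390784e+01 1.06312529e+00 3.33553242e-02]
[419.26753282 196.89215608] [-5.54414561e+01  6.41855420e-01 -3.24340964e-02]
fix cmd vs actual [ 420.20172793 -119.27801087  189.86049622] now [426.75595939 141.95499604 157.53145701] 12.5333
```

```bash
python3 - <<'E'
from h import *
P=[]
for i in range(6): P.append(bot.read_state()["tcp_pos"]); bot.pause(.05)
P=np.array(P); print(P.round(2))
E
```

```text
[[426.78 142.01 157.63]
 [426.84 142.06 157.74]
 [426.84 142.06 157.81]
 [426.86 142.07 157.88]
 [426.89 142.09 157.93]
 [426.89 142.11 157.96]]
```

```bash
python3 - <<'E'
from h import *
p=[426.9,142.1]; f=[420.4,-120.2]; af=-np.pi/2+np.radians(2.2)
bot.line_to(p+[12.2],120); bot.move_gripper(20,40); bot.line_to(p+[90],120)
bot.move_ptp(f+[80],q(af)); bot.pause(.6)
f0=bot.read_state(); print(f0["tcp_pos"],f0["contact_force"])
for z in (54,48,44,38,33,32):
    bot.line_to(f+[z],40); bot.pause(.1); s=bot.read_state(); print(z,s["tcp_pos"].round(2),(s["contact_force"]).round(2),s["moment"].round(2))
    if abs(s["contact_force"]-f0["contact_force"]).max()>20: break
print(s["t"])
E
```

```text
[ 420.44604978 -120.07739061   80.0191019 ] [-0.90147477  0.66051565 -4.33466085]
54 [ 420.66 -120.16   54.23] [-1.28 -0.22 -4.11] [0.   0.06 0.01]
48 [ 420.39 -120.21   47.96] [-0.36  0.65 -4.73] [ 0.05  0.07 -0.01]
44 [ 420.37 -120.23   43.95] [ 0.8   1.12 -5.08] [ 0.02 -0.02 -0.02]
38 [ 420.38 -120.21   37.92] [-0.33  0.42 -3.49] [-0.01  0.05 -0.03]
33 [ 420.31 -120.23   32.92] [-0.16 -0.07 -3.47] [0.05 0.06 0.02]
32 [ 420.58 -120.19   32.36] [-2.85  1.41  5.36] [ 0.48  1.06 -0.02]
20.0333
```

```bash
cat > w.py <<'E'
from h import *
A=-np.pi/2; F=np.array([420.4,-120.2]); AF=A+np.radians(2.2); B=np.array([-.4,.85,0])
POS={"white":(636,38),"yellow":(655,-136),"green":(647,-50),"blue":(658,135)}
def hub(col,z,near,save=None):
    im,st=shot(save=save); m=hubmask(im,col); m[300:]=0; best=None
    for c in cv2.findContours(m.astype(np.uint8),0,1)[0]:
        if not 700<cv2.contourArea(cv2.convexHull(c))<6000: continue
        (cx,cy),(w,h),_=cv2.fitEllipse(cv2.convexHull(c)); k=R.from_quat(st["eef_rot"])
        xy=onz("wrist",(cx,cy),z,st)-k.apply(B)[:2]; d=np.hypot(*(xy-near))
        if d<90 and (best is None or d<best[0]): best=(d,xy,np.sqrt(w*h),(cx,cy),st)
    return best
def pick(col):
    bot.move_gripper(84,20); n=np.array(POS[col]); bot.move_ptp([*n,150],q(A)); bot.pause(.4)
    b=hub(col,36,n,f"pick_{col}.png"); xy=b[1]; print(col,xy.round(1),"dia",b[2].round(1),"t",b[4]["t"])
    bot.move_ptp([*xy,60],q(A)); bot.line_to([*xy,4.5],80); bot.move_gripper(50,20)
    s=bot.read_state(); print("w",s["width"],s["finger_force"],s["tcp_pos"].round(2)); bot.line_to([*xy,130],200)
def gauge(col):
    bot.move_ptp([*F,130],q(AF)); bot.pause(.4); f0=bot.read_state()["contact_force"]
    for z in (93,85,78):
        bot.line_to([*F,z],60); s=bot.read_state(); print(z,(s["contact_force"]-f0).round(1),s["tcp_pos"].round(2))
        if abs(s["contact_force"]-f0).max()>15: return print("STOP")
    bot.pause(.2); bot.move_gripper(84); bot.pause(.2); bot.line_to([*F,215],200); bot.pause(.5)
    b=hub(col,101,F,f"gauge_{col}.png")
    for z in (80,101): print("z",z,(hub(col,z,F)[1]-F).round(1))
    print("dia",b[2],"px",b[3],"t",b[4]["t"])
E
python3 - <<'E'
from w import *
bot.move_gripper(60); bot.line_to([*F,120],150)
pick("white"); gauge("white")
cv2.imwrite("pics/v1.png",np.hstack([cv2.resize(cv2.imread(f"pics/{n}_white.png"),None,fx=.625,fy=.625) for n in("pick","gauge")]))
E
```

```text
white [636.4  38.4] dia 59.5 t 23.575
w 58.60764902270688 20.00013491604477 [636.5   38.44   4.8 ]
93 [ 1.4 -0.2  0.8] [ 420.6  -120.22   93.1 ]
85 [-0.  -0.3  0.5] [ 420.14 -120.23   84.81]
78 [ 1.2 -0.5  1.5] [ 420.13 -120.24   77.76]Traceback (most recent call last):
  File "<stdin>", line 3, in <module>
  File "w.py", line 24, in gauge
    for z in (80,101): print("z",z,(hub(col,z,F)[1]-F).round(1))
                                    ~~~~~~~~~~~~^^^
TypeError: 'NoneType' object is not subscriptable
```

```bash
python3 - <<'E'
import cv2,numpy as np
cv2.imwrite("pics/v1.png",np.hstack([cv2.resize(cv2.imread(f"pics/{n}_white.png"),None,fx=.625,fy=.625) for n in("pick","gauge")]))
E
```

```text
(no output)
```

View pics/v1.png

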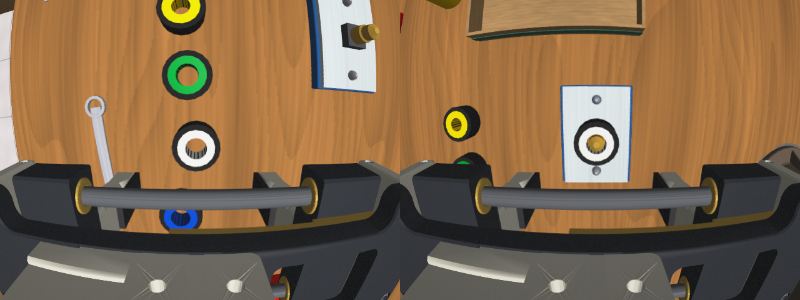

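```bash
python3 - <<'E'
s=open("w.py").read()
s=s.replace("    for c in cv2.findContours(m.astype(np.uint8),0,1)[0]:\n        if not","    cs,hi=cv2.findContours(m.astype(np.uint8),cv2.RETR_CCOMP,1)\n    for c,hh in zip(cs,hi[0]):\n        if hh[3]>=0 or not")
open("w.py","w").write(s)
from w import *
for z in (80,101): b=hub("white",z,F); print(z,(b[1]-F).round(1),b[2],b[3],b[4]["t"],b[4]["tcp_pos"])
E
```

```text
80 [0. 0.] 55.410415276543006 (313.8595275878906, 229.97828674316406) 31.4917 [ 420.40798204 -120.19971339  214.92269261]
101 [ 0.2 -4.9] 55.429319306233545 (313.89239501953125, 229.96597290039062) 31.5417 [ 420.39093227 -120.20547201  214.96853526]
```

```bash
cat >> w.py <<'E'
def store(zt,home,slot):
    """regrasp from gauge with TCP at zt, put into container at slot along its x"""
    bot.line_to([*F,zt],150); bot.move_gripper(50,20); s=bot.read_state(); print("regrip",s["width"],s["tcp_pos"].round(2))
    bot.line_to([*F,zt+10],30); s=bot.read_state(); print("lift",s["contact_force"].round(1)); bot.line_to([*F,150],150)
    c,y=((493,-352),0.) if home else ((469,362),np.radians(2.5))
    p=np.array(c)+slot*np.array([np.cos(y),np.sin(y)]); qq=q(np.pi+y)
    bot.move_ptp([*p,130],qq); bot.line_to([*p,12],120); s=bot.read_state(); print("place",s["width"],s["contact_force"].round(1))
    bot.move_gripper(72); bot.line_to([*p,130],200)
E
python3 - <<'E'
from w import *
store(48.5,True,85); pick("yellow"); gauge("yellow")
E
```

```text
regrip 58.60338975506171 [ 420.57 -120.16   48.74]
lift [-0.6 -0.6 -1.2]
place 58.59679876378657 [ 0.3 -0.3 -1.3]
yellow [ 654.5 -135.8] dia 61.0 t 40.1167
w 58.88359765362975 19.999940707348287 [ 654.62 -135.74    4.83]
93 [ 0.4 -1.2 -0.5] [ 420.59 -120.21   93.1 ]
85 [-0.6  1.5 -0. ] [ 420.17 -120.23   84.83]
78 [0.1 1.1 0.5] [ 420.13 -120.25   77.77]
z 80 [-0.1  5.5]
z 101 [0.1 0.3]
dia 60.698671325434994 px (313.7320556640625, 236.61961364746094) t 47.825
```

```bash
python3 - <<'E'
from w import *
store(69.5,False,85); pick("green"); gauge("green")
cv2.imwrite("pics/top2.png",bot.camera("top")[:,:,::-1])
E
```

```text
regrip 58.66959991543334 [ 420.55 -120.19   69.71]
lift [-0.8  0.7 -1.8]
place 58.7073176153572 [ 0.2  0.3 -1. ]
green [646.7 -50. ] dia 60.2 t 57.8417
w 57.913762007830584 19.999677650703234 [646.83 -49.97   4.79]
93 [ 1.4 -0.2  0. ] [ 420.59 -120.23   93.1 ]
85 [ 0.2 -0.6  1.7] [ 420.16 -120.23   84.81]
78 [ 1.6 -0.7  1.1] [ 420.1  -120.24   77.73]
z 80 [ 0. -0.]
z 101 [ 0.2 -4.9]
dia 56.60887563376874 px (313.79058837890625, 229.94090270996094) t 65.5667
```

View pics/top2.png

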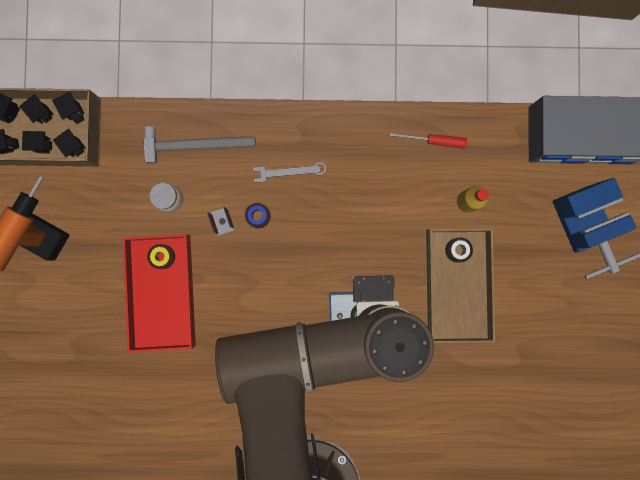

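The top view shows the yellow wheel lying in the crate at (160,257), the white one in the box at (459,250), and blue still at (257,215). The green wheel on the gauge reads home, so it goes in the box.

```bash
python3 - <<'E'
from w import *
store(48.5,True,-85); pick("blue"); gauge("blue")
E
```

```text
regrip 57.76311784623579 [ 420.51 -120.18   48.73]
lift [-0.2 -0.4 -0.7]
place 58.13915895718892 [-0.7  0.5 -1. ]
blue [657.6 135.5] dia 60.6 t 75.0833
w 58.62663335974938 20.000372242648154 [657.74 135.58   4.84]
93 [ 0.7 -0.1 -1.9] [ 420.58 -120.21   93.08]
85 [-0.6 -1.  -1.2] [ 420.16 -120.21   84.82]
78 [ 0.  -0.9 -0.4] [ 420.1  -120.25   77.76]
z 80 [ 0. -0.]
z 101 [ 0.3 -4.9]
dia 56.95478730428401 px (313.821044921875, 229.9869384765625) t 83.175
```

```bash
python3 - <<'E'
from w import *
store(48.5,True,0)
bot.move_ptp([*F,200],q(AF)); bot.pause(.4); im,_=shot(save="wend.png")
bot.move_ptp([305,-602,226],q(3.61)); bot.pause(.3)
t=bot.camera("top");s=bot.camera("scene")
cv2.imwrite("pics/end.png",np.hstack([cv2.resize(t[150:400,100:520],(400,300)),cv2.resize(s[100:430,60:500],(400,300))])[:,:,::-1])
cv2.imwrite("pics/wend_c.png",cv2.resize(im[110:310,220:410,::-1],None,fx=3,fy=3))
print(bot.read_state()["t"])
E
```

```text
regrip 58.250571742563565 [ 420.57 -120.19   48.75]
lift [ 0.  -0.7 -1.2]
place 58.696496855476035 [ 0.  -0.2 -0.8]
93.5
```

View pics/end.png

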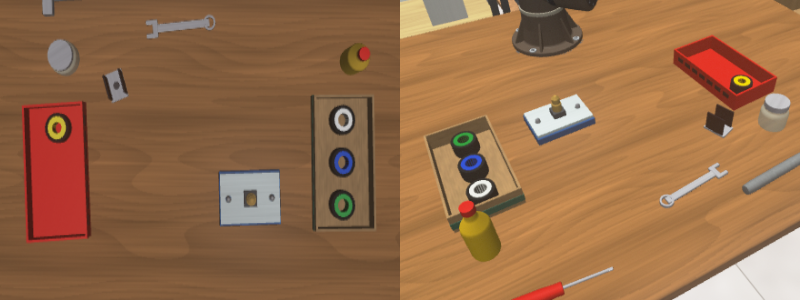

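View pics/wend_c.png

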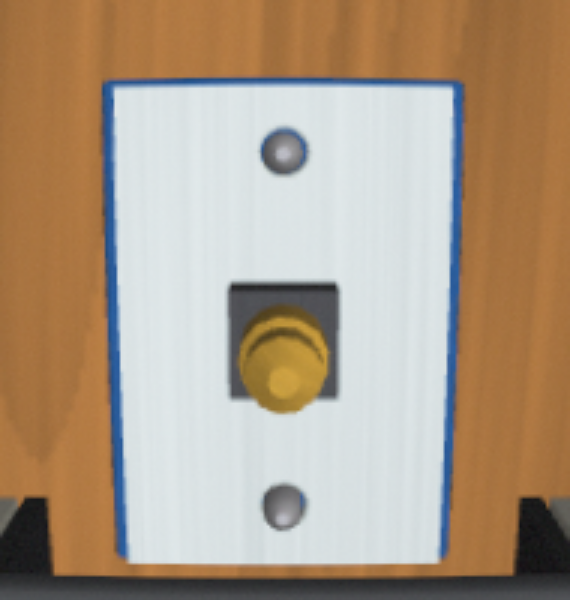

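The final views show the plate flush with both pins through its holes. White, blue and green lie in the box at (342,120), (342,162) and (342,205), yellow lies in the crate at (58,127), and the bystanders are untouched.

```bash
python3 -c "
from plant import bot
print(bot.close_job())"
```

```text
the job is handed in; nothing more can be done
None
```

The job is handed in at about 94 s: the gauge plate is flush on the fixture; white, green and blue went fully home and are in the green-stripe box, yellow stopped at the step and is in the red crate, and orange was not on the bench.

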